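Put the stacked lids on their jars

ROBOT

A 7-joint arm with a two-finger parallel gripper is mounted at the origin on a cart in front of the work surface, level with it; the furniture and walls round the work are solid. World frame = base frame: x ahead of the robot, y to its left, z up, the work surface at z = 0. Lengths are in m, angles in degrees, forces in N, time in s.
With the tool pointing down it reaches from about 0.425 to 0.875 m from the base axis. Payload 9.9 kg.
Tool frame: the origin (TCP) lies midway between the tips of the shut fingers; the grasp point (between the pads) lies robot.pinch_z behind it (robot.pinch_z is the distance from the TCP to the grasp point, in m); z points along the fingers, y is the line along which they close (so a half turn about z gives the same grasp; the last joint's range is limited). The gripper opens to 85 mm and grips with 20 to 120 N. Pads are 22 mm wide; open, the fingers measure 114 mm over their backs; the gripper's body (76 mm by 85 mm) begins 54 mm behind the grasp point. The pads swing forward as they close: fully open they stand 13 mm farther back than shut.
Start: joints at [64.928, 32.985, 1.427, 82.34, -0.859, 64.687, -3.237], TCP at [0.234, -0.633, 0.231] pointing down, gripper open.
Joint ranges: [-157.87, 157.87], [-19.46, 123.44], [-87.15, 90], [11.01, 140.99], [-62.26, 242.26], [9.8, 113.94], [-161.44, 161.44]. Speed limits (degrees/s): [127.2, 127.2, 172.46, 172.46, 180, 180, 180].

INTERFACE

Orientations are given as a 3x3 rotation matrix whose columns are the frame's x, y, z axes.
In Python, from workcell import robot gives the robot as it stands.
- The arm moves only by the tool apply_moves, never from a script. Its argument "motion" is a list of rows, each an object of numbers: "dx", "dy", "dz": the shift along the tool's x, y, z in mm; "rx", "ry", "rz": the turn, a rotation vector about the tool's x, y, z in degrees; "gripper": the closure in counts, from 0 (fully open) to 255 (shut). In form: [{"dx": .., "dy": .., "dz": .., "rx": .., "ry": .., "rz": .., "gripper": ..}, ...]. A call has 1 to 8 rows; each row shifts and turns the commanded pose from where the row before left it, along the tool's axes as they then stand; what a row does not reach is not made up. A row lasts 1/10 s, in which the tool goes at most 50 mm and 8.59 degrees, less where a joint would pass 70% of its speed; a pose out of reach is approached as far as the arm can. A call is refused whole if a number of a shift passes 50 or a number of a turn 8.59, either way. A call with a gripper value outside its range is refused whole. The fingers move at their own pace and stop on an object; "squeeze" is the grip in N (left out, the last holds). Time passes only in rows, so rows that do not move let the fingers close. It gives the time, the measured TCP pose, the force, the opening and the grip force at its end, in the units of the state.
- robot.state(): the state, without advancing time (a new reading comes with each control period).
- robot.get_image(name): name is "scene" or "top" or "wrist"; returns the picture (400x640x3 uint8, red, green, blue); there is no depth.
- robot.camera_params(name): a dict with "intrinsics" (3x3 intrinsics, pixels), "k1" (the pictures are not rectified: a ray, as slopes to the right and down, at radius r is drawn at 1 + k1 r^2 times it, then the intrinsics apply), "extrinsics" (4x4, takes a point from world to camera coordinates). Camera axes: x right, y down, z forward; pixel columns grow to the right and rows downward; lengths in m; the calibration is good to about 2 mm. A picture is of the moment at which its call begins: read the wrist's pose just before it. camera_params takes no time and is no camera call; for the wrist camera it gives the pose at the moment of the call.
- robot.finish_job(): hands the job in; it is judged then, once.
The state is a dict: "t": time; "joint_pos": joint angles; "qvel": joint speeds; "effort": joint torques, N m; "ee_pos": TCP position; "orientation": TCP orientation; "ft_force": force on the tool from outside, world axes, zero at the start; "moment": the same for the moment, N m; "grip_width": opening from 0.0 (shut) to 1.0 (fully open); "gripper_force": force on a finger pad.
Only numpy, scipy, OpenCV 4.12 (cv2) and the standard library are available. Lean on these libraries where they do the work, as an engineer would, in place of code of your own. Each camera call takes 0.05 s, during which the arm holds its last target. There are 200 camera calls.

TASK

The four wooden jar lids have been left in a stack. Take the stack apart and close each of the four blue jars with the lid that fits it, stopper down and fully seated on the rim. Leave the jars standing where they are, and do not push the flour shaker or the timer about.

Things in the scene. Friction and masses are not known exactly. Their poses are not given: they have to be found in the camera images.
- lid_tiny_center (a point): Centre (half-way up, on its axis) of the tiny jar lid: a round flat wooden disc 36 mm in diameter and 14 mm thick over a tapered grey stopper 10 mm high (24 mm across where it meets the disc, 15 mm at its foot); 24 mm high in all, so the disc reaches from 2 mm below this point to 12 mm above it. Grip it round the disc. At the start it is on top of the stack. z up; yaw has no meaning.
- lid_small_center (a point): Centre (half-way up, on its axis) of the small jar lid: a round flat wooden disc 47 mm in diameter and 14 mm thick over a tapered grey stopper 10 mm high (35 mm across where it meets the disc, 26 mm at its foot); 24 mm high in all, so the disc reaches from 2 mm below this point to 12 mm above it. Grip it round the disc. At the start it is second from the top of the stack. z up; yaw has no meaning.
- lid_medium_center (a point): Centre (half-way up, on its axis) of the medium jar lid: a round flat wooden disc 58 mm in diameter and 14 mm thick over a tapered grey stopper 10 mm high (46 mm across where it meets the disc, 37 mm at its foot); 24 mm high in all, so the disc reaches from 2 mm below this point to 12 mm above it. Grip it round the disc. At the start it is third from the top, second from the bottom of the stack. z up; yaw has no meaning.
- lid_large_center (a point): Centre (half-way up, on its axis) of the large jar lid: a round flat wooden disc 68 mm in diameter and 14 mm thick over a tapered grey stopper 10 mm high (56 mm across where it meets the disc, 47 mm at its foot); 24 mm high in all, so the disc reaches from 2 mm below this point to 12 mm above it. Grip it round the disc. At the start it is at the bottom of the stack, standing on the counter. z up; yaw has no meaning.
- jar_tiny_mouth (a point): Centre of the open mouth, level with the rim, of the tiny jar: a plain round blue-glazed ceramic jar 34 mm across, 50 mm high, wall 3 mm (mouth 28 mm wide), standing loose on the counter. The tiny lid (36 mm) fits it; fully on, the lid's disc lies on the rim and the lid's centre is 2 mm above this point. z up; yaw has no meaning.
- jar_small_mouth (a point): Centre of the open mouth, level with the rim, of the small jar: a plain round blue-glazed ceramic jar 45 mm across, 50 mm high, wall 3 mm (mouth 39 mm wide), standing loose on the counter. The small lid (47 mm) fits it; fully on, the lid's disc lies on the rim and the lid's centre is 2 mm above this point. z up; yaw has no meaning.
- jar_medium_mouth (a point): Centre of the open mouth, level with the rim, of the medium jar: a plain round blue-glazed ceramic jar 56 mm across, 50 mm high, wall 3 mm (mouth 50 mm wide), standing loose on the counter. The medium lid (58 mm) fits it; fully on, the lid's disc lies on the rim and the lid's centre is 2 mm above this point. z up; yaw has no meaning.
- jar_large_mouth (a point): Centre of the open mouth, level with the rim, of the large jar: a plain round blue-glazed ceramic jar 66 mm across, 50 mm high, wall 3 mm (mouth 60 mm wide), standing loose on the counter. The large lid (68 mm) fits it; fully on, the lid's disc lies on the rim and the lid's centre is 2 mm above this point. z up; yaw has no meaning.
- flour_shaker_center (a point): Bystander: steel flour shaker with a perforated domed top, 61 mm in diameter, 84 mm high, loose, upright among the jars; this point is half-way up.
- timer_center (a point): Bystander: white wind-up kitchen timer, 63 mm in diameter, 44 mm high, loose, among the jars; this point is half-way up.

How it is judged:
By the outcome, as a careful person would: the job done as asked, in the order asked, and still so for the second after the job is handed in, with the robot touching nothing.
It also fails if it takes over 106 s, if anything falls off the work surface, if the arm or the gripper's body presses on something with over 40 N, if the wrist force passes 120 N, or if a joint passes its speed limit or range.

## Working session

There is one attempt and no reset: what is moved stays moved. The work goes in short steps, Python scripts to look and compute and a tool call to move; the robot and the scene stay as the last step left them, time stands still between calls to the robot, and variables do not carry over. Pictures are saved under pics/ and viewed, at most 14 in all, crops included, and the job is handed in when it is done.

Besides the shell and the picture viewer there is one more tool, called after "Request:" as name(argument=value, ...), one argument or row to a line, values as JSON. apply_moves: Moves the arm, as the interface text tells. Its arguments: {"type":"object","properties":{"motion":{"type":"array","items":{"type":"object","properties":{"dx":{"type":"number"},"dy":{"type":"number"},"dz":{"type":"number"},"rx":{"type":"number"},"ry":{"type":"number"},"rz":{"type":"number"},"gripper":{"type":"number"}}}},"squeeze":{"type":"number"}},"required":["motion"]}

```bash
ls; mkdir -p pics
python3 - <<'E'
from workcell import robot
import cv2,numpy as np
s=robot.state();print(s, robot.pinch_z)
for n in("scene","top"):
    im=robot.get_image(n);cv2.imwrite(f"pics/{n}0.png",im[:,:,::-1]);p=robot.camera_params(n);print(n,p)
E
```

```text
pics
{'t': 0.0, 'joint_pos': array([64.92774781, 33.032933  ,  1.42224122, 82.38507456, -0.8557962 ,
       64.68680623, -3.23721077]), 'qvel': array([ 0.03945489,  0.04442215,  0.00965236,  0.07329571,  0.04082268,
       -0.01418731,  0.08725158]), 'effort': array([-5.86427686e-04, -7.65758085e+01,  2.25016125e+00, -2.85960102e+01,
        1.52771536e-02,  1.27642686e-02, -1.55949988e-05]), 'ee_pos': array([ 0.23370432, -0.63277916,  0.23044737]), 'orientation': array([[ 9.38037661e-01,  3.46532637e-01, -6.91823881e-04],
       [ 3.46533302e-01, -9.38036482e-01,  1.49301762e-03],
       [-1.31576708e-04, -1.64024677e-03, -9.99998646e-01]]), 'ft_force': array([-0.40953693, -1.03079015,  0.21080499]), 'moment': array([ 0.02601091, -0.00124077, -0.02122968]), 'gripper_force': 0.0, 'grip_width': 0.9975698158535891} 0.0187
scene {'intrinsics': array([[383.12388696,   0.        , 321.29111513],
       [  0.        , 383.12388696, 203.14270596],
       [  0.        ,   0.        ,   1.        ]]), 'k1': -0.011000729431819603, 'extrinsics': array([[-0.70411754, -0.70992585, -0.01495906,  0.37853392],
       [-0.42243124,  0.43572243, -0.7947942 ,  0.2974045 ],
       [ 0.57076294, -0.55330936, -0.60669466,  0.58545699],
       [ 0.        ,  0.        ,  0.        ,  1.        ]])}
top {'intrinsics': array([[496.40625709,   0.        , 321.08794731],
       [  0.        , 496.40625709, 196.43127408],
       [  0.        ,   0.        ,   1.        ]]), 'k1': 0.006302842969382008, 'extrinsics': array([[-0.01411514, -0.99988681,  0.00520847,  0.00670631],
       [-0.99889389,  0.01386708, -0.04493002,  0.55654644],
       [ 0.04485271, -0.0058369 , -0.99897656,  1.05047931],
       [ 0.        ,  0.        ,  0.        ,  1.        ]])}
```

View pics/scene0.png

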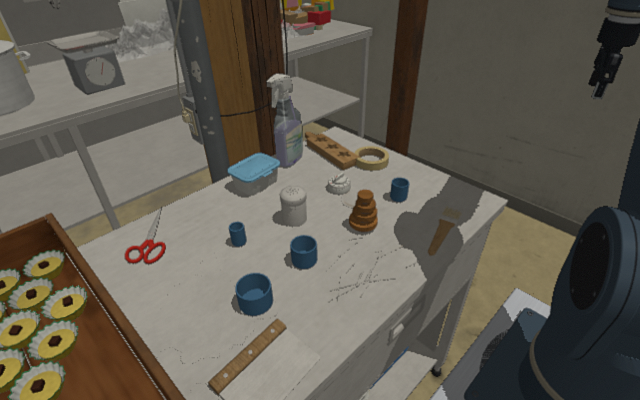

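View pics/top0.png

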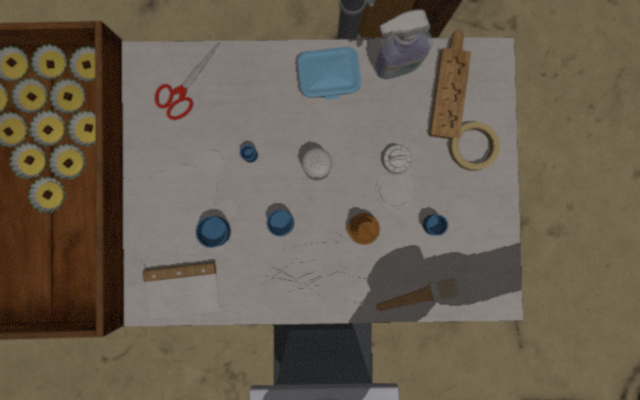

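Scene: stack at about (363,228) in the top view. Jars: large (213,232), medium (281,222), tiny (249,153), small (435,224). Shaker is at (317,163) and timer at (397,158). Next I measure them.

```bash
cat > h.py <<'E'
import cv2,numpy as np
from scipy.optimize import least_squares
def toplane(uv,p,z):
    K=p["intrinsics"];k1=p["k1"];E=p["extrinsics"]
    s=(np.asarray(uv,float)-K[[0,1],[2,2]])/K[0,0]
    u=cv2.undistortPoints(np.asarray(uv,float).reshape(-1,1,2),K,np.array([k1,0,0,0.]))[:,0]
    d=np.c_[u,np.ones(len(u))]@E[:3,:3]; c=-E[:3,:3].T@E[:3,3]
    return c[:2]+d[:,:2]*((z-c[2])/d[:,2])[:,None], c
def fitc(xy,R,c):
    """circle of known radius on the far-from-camera half (the top edge) of a silhouette"""
    m=xy.mean(0); far=(m-c[:2])/np.linalg.norm(m-c[:2])
    for _ in range(4):
        q=xy[(xy-m)@far>0.1*R]
        r=least_squares(lambda a:np.hypot(*(q-a).T)-R,m,loss="soft_l1",f_scale=.001); m=r.x
    return m,np.abs(r.fun).mean()*1000
def cnts(mask,amin):
    mask=cv2.morphologyEx(mask.astype(np.uint8),cv2.MORPH_CLOSE,np.ones((5,5)))
    return [k for k in cv2.findContours(mask,cv2.RETR_EXTERNAL,cv2.CHAIN_APPROX_NONE)[0] if cv2.contourArea(k)>amin]
E
python3 - <<'E'
from workcell import robot
from h import *
for n in("top","scene"):
    im=cv2.imread(f"pics/{n}0.png");p=robot.camera_params(n);h=cv2.cvtColor(im,cv2.COLOR_BGR2HSV)
    blue=(h[...,0]>98)&(h[...,0]<115)&(h[...,1]>110)
    if n=="scene": blue[:165]=0
    blue[:,600:]=0
    for k in cnts(blue,60):
        xy,c=toplane(k[:,0,:],p,.05)
        print(n,"jar",k[:,0].mean(0).round(),cv2.contourArea(k),[ (R,*fitc(xy,R,c)[0].round(4),round(fitc(xy,R,c)[1],2)) for R in(.017,.0225,.028,.033)])
    h0=h[...,0]; br=(h0>5)&(h0<20)&(h[...,1]>140)
    for k in cnts(br,100):
        q=k[:,0].mean(0)
        if (n=="top" and abs(q-[363,228]).max()<25) or (n=="scene" and abs(q-[363,212]).max()<40):
            print(n,"stack",q,cv2.boundingRect(k))
            if n=="scene":
                m=np.zeros(h0.shape,np.uint8);cv2.drawContours(m,[k],-1,1,-1)
                for r in range(185,240,2):
                    x=np.flatnonzero(m[r]); 
                    if len(x): print(r,x[0],x[-1],end=' | ')
im=cv2.imread("pics/top0.png")[195:260,330:400];im2=cv2.imread("pics/scene0.png")[180:245,330:400]
cv2.imwrite("pics/c1.png",cv2.resize(np.hstack([im,im2]),None,fx=5.6,fy=5.6,interpolation=cv2.INTER_CUBIC))
E
```

```text
top jar [213. 231.] 718.0 [(0.017, np.float64(0.4849), np.float64(0.2397), np.float64(3.0)), (0.0225, np.float64(0.4852), np.float64(0.2338), np.float64(1.88)), (0.028, np.float64(0.4862), np.float64(0.2277), np.float64(0.74)), (0.033, np.float64(0.4869), np.float64(0.2216), np.float64(1.17))]
top jar [435. 224.] 319.5 [(0.017, np.float64(0.4934), np.float64(-0.2408), np.float64(0.54)), (0.0225, np.float64(0.4936), np.float64(-0.2338), np.float64(1.57)), (0.028, np.float64(0.4939), np.float64(-0.2267), np.float64(3.78)), (0.033, np.float64(0.495), np.float64(-0.2196), np.float64(6.47))]
top jar [280. 222.] 454.0 [(0.017, np.float64(0.5023), np.float64(0.0936), np.float64(1.9)), (0.0225, np.float64(0.5029), np.float64(0.0875), np.float64(0.86)), (0.028, np.float64(0.5035), np.float64(0.0808), np.float64(1.16)), (0.033, np.float64(0.504), np.float64(0.0748), np.float64(3.13))]
top jar [248. 153.] 169.5 [(0.017, np.float64(0.6468), np.float64(0.1474), np.float64(1.18)), (0.0225, np.float64(0.6421), np.float64(0.1422), np.float64(3.42)), (0.028, np.float64(0.6356), np.float64(0.1367), np
[... 967 characters left out ...]
.033, np.float64(0.628), np.float64(0.167), np.float64(7.7))]
scene jar [399. 189.] 301.0 [(0.017, np.float64(0.4933), np.float64(-0.2373), np.float64(0.98)), (0.0225, np.float64(0.49), np.float64(-0.2314), np.float64(1.48)), (0.028, np.float64(0.4852), np.float64(-0.2262), np.float64(3.02)), (0.033, np.float64(0.4828), np.float64(-0.2206), np.float64(5.02))]
scene stack [363.95145631 211.32038835] (349, 190, 28, 41)
191 360 370 | 193 358 371 | 195 358 372 | 197 358 372 | 199 358 372 | 201 357 374 | 203 356 374 | 205 356 374 | 207 354 374 | 209 353 375 | 211 353 375 | 213 352 375 | 215 351 375 | 217 350 375 | 219 349 376 | 221 349 376 | 223 350 376 | 225 351 375 | 227 353 374 | 229 356 371 |
```

View pics/c1.png

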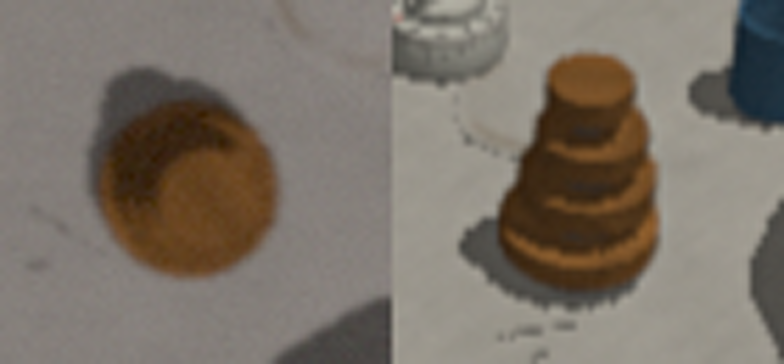

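Request:
apply_moves(
  motion=[
    {"rz":5,"dz":-25},
    {"rz":5,"dz":-25},
    {"rz":5,"dz":-25},
    {"rz":5.3,"dz":-25},
  ],
)

```text
$.motion[0]: bad value
```

Request:
apply_moves(
  motion=[
    {"dx":16,"dy":-34},
    {"dx":16,"dy":-34},
    {"dx":16,"dy":-34},
    {"dx":16,"dy":-34},
    {"dx":16,"dy":-34},
    {"dx":16,"dy":-34},
    {"dx":16,"dy":-34},
    {"dx":16,"dy":-34},
  ],
)

```text
$.motion[0]: bad value
```

Request:
apply_moves(
  motion=[
    {"dx":16,"dy":-34},
    {"dx":16,"dy":-34},
    {"dx":16,"dy":-34},
    {"dx":16,"dy":-34},
    {"dx":16,"dy":-34},
    {"dx":16,"dy":-34},
    {"dx":16,"dy":-34},
    {"dx":16,"dy":-34},
  ],
)

```text
$.motion[0]: bad value
```

Request:
apply_moves(
  motion=[
    {},
    {},
    {},
  ],
)

```text
$.motion[0]: bad value
```

Run:
```python
from workcell import robot
import cv2,numpy as np
s=robot.state();print(s['ee_pos'],s['orientation'],s['joint_pos'],s['ft_force'])
p=robot.camera_params("wrist");im=robot.get_image("wrist");cv2.imwrite("pics/w1.png",im[:,:,::-1]);print(p)
E=p['extrinsics'];print(-E[:3,:3].T@E[:3,3])
```

```text
[ 0.23372754 -0.63283438  0.230557  ] [[ 9.38066478e-01  3.46454814e-01 -5.86405749e-04]
 [ 3.46455298e-01 -9.38065557e-01  1.31826244e-03]
 [-9.33686668e-05 -1.43978118e-03 -9.99998959e-01]] [64.92696082 33.02723782  1.42512866 82.37830665 -0.85902247 64.68771824
 -3.23904796] [-0.12700583  0.35766239  0.43047145]
{'intrinsics': array([[351.58170976,   0.        , 307.56676154],
       [  0.        , 351.58170976, 197.58937261],
       [  0.        ,   0.        ,   1.        ]]), 'k1': -0.033530007862524136, 'extrinsics': array([[ 0.34635641, -0.93810184, -0.00147246, -0.6753542 ],
       [-0.90107235, -0.33312059,  0.2776676 , -0.03780199],
       [-0.260971  , -0.09484516, -0.96067608,  0.37895958],
       [ 0.        ,  0.        ,  0.        ,  1.        ]])}
[ 0.2987484  -0.61020116  0.37355935]
```

View pics/w1.png

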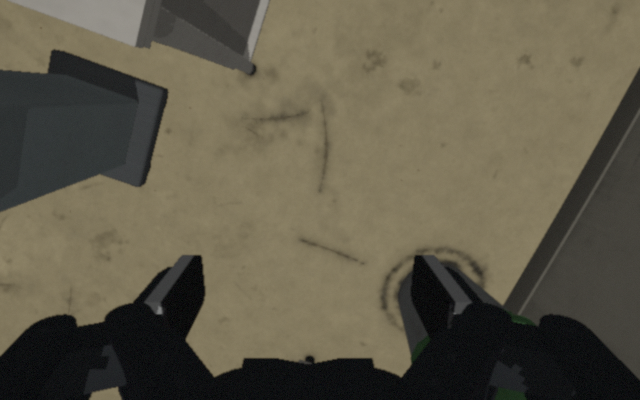

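The wrist picture shows only the floor and the open fingers at (190,280) and (430,280). No move has run yet, because every row has to give all seven numbers.

Request:
apply_moves(
  motion=[
    {"dx":0,"dy":0,"dz":-25,"rx":0,"ry":0,"rz":5,"gripper":0},
    {"dx":0,"dy":0,"dz":-25,"rx":0,"ry":0,"rz":5,"gripper":0},
    {"dx":0,"dy":0,"dz":-25,"rx":0,"ry":0,"rz":5,"gripper":0},
    {"dx":0,"dy":0,"dz":-25,"rx":0,"ry":0,"rz":5.3,"gripper":0},
  ],
)

```text
t: 0.55
ee_pos: [0.2338, -0.633, 0.332]
orientation: [[1.0, -0.004, -0.0], [-0.004, -1.0, 0.001], [-0.0, -0.001, -1.0]]
ft_force: [-0.1, -0.1, -0.2]
grip_width: 1.001
gripper_force: 0.0
```

Request:
apply_moves(
  motion=[
    {"dx":16,"dy":-34,"dz":0,"rx":0,"ry":0,"rz":0,"gripper":0},
    {"dx":16,"dy":-34,"dz":0,"rx":0,"ry":0,"rz":0,"gripper":0},
    {"dx":16,"dy":-34,"dz":0,"rx":0,"ry":0,"rz":0,"gripper":0},
    {"dx":16,"dy":-34,"dz":0,"rx":0,"ry":0,"rz":0,"gripper":0},
    {"dx":16,"dy":-34,"dz":0,"rx":0,"ry":0,"rz":0,"gripper":0},
    {"dx":16,"dy":-34,"dz":0,"rx":0,"ry":0,"rz":0,"gripper":0},
    {"dx":16,"dy":-34,"dz":0,"rx":0,"ry":0,"rz":0,"gripper":0},
    {"dx":16,"dy":-34,"dz":0,"rx":0,"ry":0,"rz":0,"gripper":0},
  ],
)

```text
t: 1.35
ee_pos: [0.3623, -0.3597, 0.3312]
orientation: [[1.0, -0.001, -0.0], [-0.001, -1.0, 0.0], [-0.0, -0.0, -1.0]]
ft_force: [-0.4, -0.4, 0.1]
grip_width: 1.001
gripper_force: 0.0
```

Request:
apply_moves(
  motion=[
    {"dx":16,"dy":-34,"dz":0,"rx":0,"ry":0,"rz":0,"gripper":0},
    {"dx":16,"dy":-34,"dz":0,"rx":0,"ry":0,"rz":0,"gripper":0},
    {"dx":16,"dy":-34,"dz":0,"rx":0,"ry":0,"rz":0,"gripper":0},
    {"dx":16,"dy":-34,"dz":0,"rx":0,"ry":0,"rz":0,"gripper":0},
    {"dx":16,"dy":-34,"dz":0,"rx":0,"ry":0,"rz":0,"gripper":0},
    {"dx":16,"dy":-34,"dz":0,"rx":0,"ry":0,"rz":0,"gripper":0},
    {"dx":16,"dy":-34,"dz":0,"rx":0,"ry":0,"rz":0,"gripper":0},
    {"dx":16,"dy":-34,"dz":0,"rx":0,"ry":0,"rz":0,"gripper":0},
  ],
)

```text
t: 2.15
ee_pos: [0.4904, -0.0879, 0.3313]
orientation: [[1.0, -0.001, -0.0], [-0.001, -1.0, -0.0], [-0.0, 0.0, -1.0]]
ft_force: [0.4, -0.6, 0.7]
grip_width: 1.002
gripper_force: 0.0
```

Request:
apply_moves(
  motion=[
    {"dx":0,"dy":0,"dz":0,"rx":0,"ry":0,"rz":0,"gripper":0},
    {"dx":0,"dy":0,"dz":0,"rx":0,"ry":0,"rz":0,"gripper":0},
    {"dx":0,"dy":0,"dz":0,"rx":0,"ry":0,"rz":0,"gripper":0},
  ],
)

```text
t: 2.45
ee_pos: [0.4897, -0.0905, 0.3312]
orientation: [[1.0, -0.002, -0.001], [-0.002, -1.0, -0.001], [-0.001, 0.001, -1.0]]
ft_force: [-1.4, -0.3, 0.4]
grip_width: 0.999
gripper_force: 0.0
```

Run:
```python
from workcell import robot
import cv2,numpy as np,pickle
s=robot.state();print(s['t'],s['ee_pos'],s['orientation'],s['joint_pos'],s['ft_force'])
p=robot.camera_params("wrist");im=robot.get_image("wrist");cv2.imwrite("pics/w2.png",im[:,:,::-1]);pickle.dump(p,open("w2.pkl","wb"))
E=p['extrinsics'];print(-E[:3,:3].T@E[:3,3])
```

```text
2.45 [ 0.48965179 -0.09047108  0.33116182] [[ 9.99997925e-01 -1.95605499e-03 -5.69190010e-04]
 [-1.95635785e-03 -9.99997945e-01 -5.32010945e-04]
 [-5.68148197e-04  5.33123381e-04 -9.99999696e-01]] [ 10.66677482  13.20418008  -7.21124177  98.6957069    1.8041561
  68.24134418 -87.13770343] [-1.41889923 -0.34575526  0.38656701]
[ 0.5589939  -0.09192756  0.47415267]
```

View pics/w2.png

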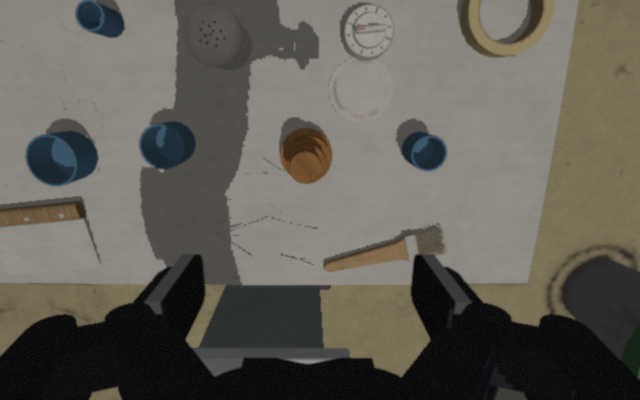

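The wrist view shows the stack top at about (306,166). The jar rims are tiny (90,14), medium (160,145), large (55,160) and small (428,152). I'll fit the rims with a looser mask and find the lid discs by Hough circles.

Run:
```python
from workcell import robot
from h import *
import pickle
im=cv2.imread("pics/w2.png");pw=pickle.load(open("w2.pkl","rb"))
R={'L':.033,'M':.028,'S':.0225,'T':.017}
seeds={'w2':{'L':(62,158),'M':(167,145),'S':(425,152),'T':(100,18)},'top0':{'L':(213,231),'M':(280,222),'S':(435,224),'T':(248,153)},'scene0':{'L':(254,294),'M':(303,252),'S':(399,189),'T':(237,234)}}
for n,sd in seeds.items():
    im=cv2.imread(f"pics/{n}.png");p=pw if n=='w2' else robot.camera_params(n[:-1])
    h=cv2.cvtColor(im,cv2.COLOR_BGR2HSV)
    m=(h[...,0]>95)&(h[...,0]<118)&(h[...,1]>75)
    for k in cnts(m,60):
        for a,s in sd.items():
            if cv2.pointPolygonTest(k,s,False)>0:
                xy,c=toplane(k[:,0],p,.05)
                print(n,a,cv2.boundingRect(k),*[(d,fitc(xy,R[a]-d,c)[0].round(4),round(fitc(xy,R[a]-d,c)[1],2)) for d in(0,.001,.002)])
im=cv2.imread("pics/w2.png");g=cv2.resize(im[115:200,265:350],None,fx=7,fy=7,interpolation=cv2.INTER_CUBIC)
cv2.imwrite("pics/c2.png",g)
r=im[...,2]
g=cv2.GaussianBlur(cv2.resize(cv2.cvtColor(im,cv2.COLOR_BGR2GRAY)[115:200,265:350],None,fx=7,fy=7,interpolation=cv2.INTER_CUBIC),(0,0),3)
C=cv2.HoughCircles(g,cv2.HOUGH_GRADIENT,1,10,param1=40,param2=20,minRadius=95,maxRadius=140)
for x,y,q in ([] if C is None else C[0][:5]):
    uv=(265+(x-3)/7,115+(y-3)/7);print(uv,q/7,toplane([uv],pw,.096)[0])
```

```text
w2 S (403, 133, 43, 38) (0, array([ 0.4935, -0.2374]), np.float64(0.73)) (0.001, array([ 0.493 , -0.2386]), np.float64(0.45)) (0.002, array([ 0.4925, -0.2397]), np.float64(0.32))
w2 L (26, 132, 71, 54) (0, array([0.486 , 0.2237]), np.float64(0.82)) (0.001, array([0.4856, 0.2249]), np.float64(0.56)) (0.002, array([0.4853, 0.2261]), np.float64(0.36))
w2 M (140, 122, 55, 47) (0, array([0.5021, 0.0826]), np.float64(0.68)) (0.001, array([0.5017, 0.0838]), np.float64(0.45)) (0.002, array([0.5013, 0.085 ]), np.float64(0.3))
w2 T (76, 0, 47, 37) (0, array([0.6479, 0.1483]), np.float64(0.55)) (0.001, array([0.6484, 0.1495]), np.float64(0.34)) (0.002, array([0.6488, 0.1506]), np.float64(0.32))
top0 L (197, 216, 33, 31) (0, array([0.4869, 0.2229]), np.float64(0.81)) (0.001, array([0.4868, 0.2241]), np.float64(0.64)) (0.002, array([0.4866, 0.2253]), np.float64(0.56))
top0 S (423, 214, 24, 21) (0, array([ 0.4937, -0.2351]), np.float64(0.95)) (0.001, array([ 0.4936, -0.2363]), np.float64(0.62)) (0.002, array([ 0.4936, -0.2375]), np.float64(0.47))
top0 M (267, 210, 26, 26) (0, array([0.5035, 0.0821
[... 311 characters left out ...]
, 273, 36, 43) (0, array([0.4831, 0.23  ]), np.float64(0.82)) (0.001, array([0.4842, 0.2295]), np.float64(0.64)) (0.002, array([0.4853, 0.2289]), np.float64(0.58))
scene0 M (291, 235, 26, 34) (0, array([0.4989, 0.0903]), np.float64(0.96)) (0.001, array([0.4997, 0.0894]), np.float64(0.78)) (0.002, array([0.5007, 0.0886]), np.float64(0.69))
scene0 T (229, 222, 17, 24) (0, array([0.6454, 0.1548]), np.float64(0.92)) (0.001, array([0.6465, 0.1544]), np.float64(0.68)) (0.002, array([0.6477, 0.1539]), np.float64(0.55))
scene0 S (390, 178, 19, 24) (0, array([ 0.4902, -0.2328]), np.float64(1.18)) (0.001, array([ 0.491 , -0.2337]), np.float64(1.01)) (0.002, array([ 0.4916, -0.2347]), np.float64(0.86))
```

View pics/c2.png

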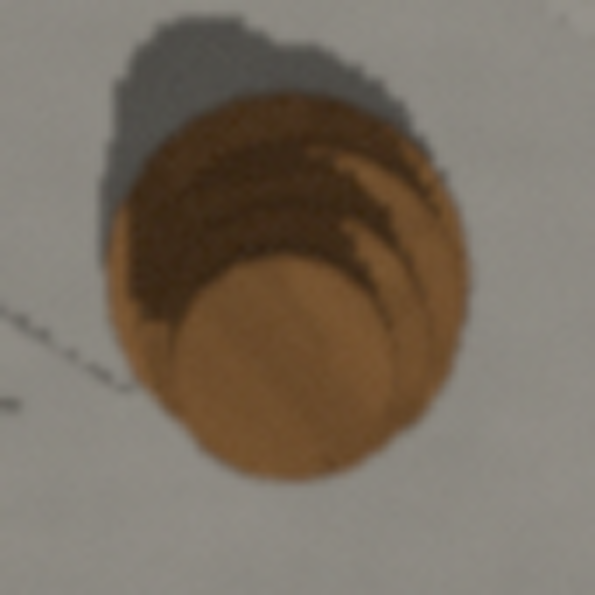

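Request:
apply_moves(
  motion=[
    {"dx":-2,"dy":0,"dz":40,"rx":0,"ry":0,"rz":0,"gripper":0},
    {"dx":-2,"dy":0,"dz":40,"rx":0,"ry":0,"rz":0,"gripper":0},
    {"dx":-1.5,"dy":0,"dz":40,"rx":0,"ry":0,"rz":0,"gripper":60},
    {"dx":0,"dy":0,"dz":40,"rx":0,"ry":0,"rz":0,"gripper":60},
    {"dx":0,"dy":0,"dz":40,"rx":0,"ry":0,"rz":0,"gripper":60},
    {"dx":0,"dy":0,"dz":29,"rx":0,"ry":0,"rz":0,"gripper":60},
    {"dx":0,"dy":0,"dz":0,"rx":0,"ry":0,"rz":0,"gripper":60},
    {"dx":0,"dy":0,"dz":0,"rx":0,"ry":0,"rz":0,"gripper":60},
  ],
)

```text
t: 3.3
ee_pos: [0.4845, -0.0902, 0.1028]
orientation: [[1.0, -0.002, -0.001], [-0.002, -1.0, -0.0], [-0.001, 0.0, -1.0]]
ft_force: [0.4, -0.7, 0.2]
grip_width: 0.761
gripper_force: 0.0
```

Run:
```python
from workcell import robot
import cv2,pickle
s=robot.state();print(s['t'],s['ee_pos'],s['ft_force'],s['grip_width'])
p=robot.camera_params("wrist");im=robot.get_image("wrist");cv2.imwrite("pics/w3.png",im[:,:,::-1]);pickle.dump(p,open("w3.pkl","wb"))
```

```text
3.3 [ 0.48452029 -0.09015481  0.10276208] [ 0.38238214 -0.6648709   0.19375141] 0.7612810879791346
```

View pics/w3.png

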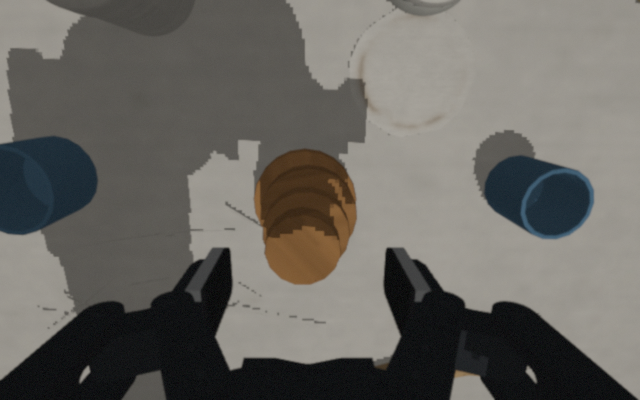

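The fingertip midpoint is at column 308.5 and the tiny lid's disc centre at about (301.5,247). The lid is therefore about 3 mm to +y and 2 mm to +x of the tool. I correct for that, grip and lift.

Request:
apply_moves(
  motion=[
    {"dx":2,"dy":-3,"dz":0,"rx":0,"ry":0,"rz":0,"gripper":60},
    {"dx":0,"dy":0,"dz":10,"rx":0,"ry":0,"rz":0,"gripper":60},
    {"dx":0,"dy":0,"dz":11,"rx":0,"ry":0,"rz":0,"gripper":60},
    {"dx":0,"dy":0,"dz":0,"rx":0,"ry":0,"rz":0,"gripper":110},
    {"dx":0,"dy":0,"dz":0,"rx":0,"ry":0,"rz":0,"gripper":150},
    {"dx":0,"dy":0,"dz":0,"rx":0,"ry":0,"rz":0,"gripper":255},
    {"dx":0,"dy":0,"dz":0,"rx":0,"ry":0,"rz":0,"gripper":255},
    {"dx":0,"dy":0,"dz":0,"rx":0,"ry":0,"rz":0,"gripper":255},
  ],
  squeeze=25,
)

```text
t: 4.15
ee_pos: [0.4868, -0.0864, 0.0815]
orientation: [[1.0, -0.001, 0.0], [-0.001, -1.0, -0.0], [0.0, 0.0, -1.0]]
ft_force: [1.1, 0.1, -0.5]
grip_width: 0.402
gripper_force: 24.9
```

Request:
apply_moves(
  motion=[
    {"dx":0,"dy":0,"dz":0,"rx":0,"ry":0,"rz":0,"gripper":255},
    {"dx":0,"dy":0,"dz":-10,"rx":0,"ry":0,"rz":0,"gripper":255},
    {"dx":0,"dy":0,"dz":-25,"rx":0,"ry":0,"rz":0,"gripper":255},
    {"dx":0,"dy":0,"dz":-30,"rx":0,"ry":0,"rz":0,"gripper":255},
    {"dx":0,"dy":0,"dz":-30,"rx":0,"ry":0,"rz":0,"gripper":255},
    {"dx":0,"dy":0,"dz":-25,"rx":0,"ry":0,"rz":0,"gripper":255},
    {"dx":0,"dy":0,"dz":0,"rx":0,"ry":0,"rz":0,"gripper":255},
    {"dx":0,"dy":0,"dz":0,"rx":0,"ry":0,"rz":0,"gripper":255},
  ],
)

```text
t: 4.95
ee_pos: [0.4868, -0.0864, 0.2022]
orientation: [[1.0, -0.001, 0.002], [-0.001, -1.0, -0.0], [0.002, 0.0, -1.0]]
ft_force: [0.4, 0.0, -1.3]
grip_width: 0.403
gripper_force: 25.0
```

Run:
```python
from workcell import robot
import cv2,pickle
s=robot.state();print(s['t'],s['ee_pos'],s['ft_force'],s['grip_width'])
p=robot.camera_params("wrist");im=robot.get_image("wrist");cv2.imwrite("pics/w4.png",im[:,:,::-1]);pickle.dump(p,open("w4.pkl","wb"))
```

```text
4.95 [ 0.48679692 -0.08636378  0.20217932] [ 0.36333695  0.01911687 -1.29112854] 0.4029805562651665
```

View pics/w4.png

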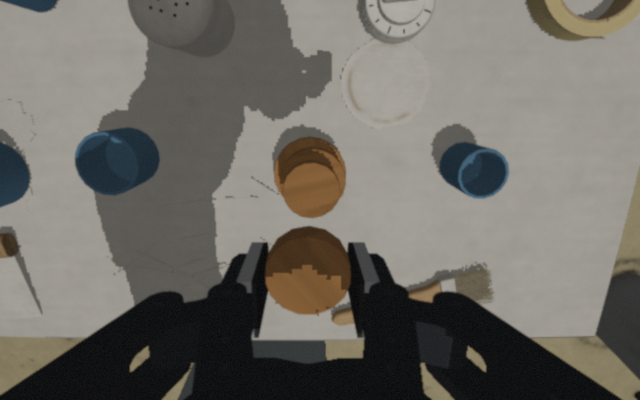

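The tiny lid is held centred at (308,270), the small lid's disc is at (312,188), and the rest of the stack is still standing. I carry the lid over the tiny jar.

Request:
apply_moves(
  motion=[
    {"dx":10,"dy":-15,"dz":0,"rx":0,"ry":0,"rz":0,"gripper":255},
    {"dx":20,"dy":-30,"dz":0,"rx":0,"ry":0,"rz":0,"gripper":255},
    {"dx":25,"dy":-35,"dz":0,"rx":0,"ry":0,"rz":0,"gripper":255},
    {"dx":25,"dy":-40,"dz":0,"rx":0,"ry":0,"rz":0,"gripper":255},
    {"dx":25,"dy":-40,"dz":0,"rx":0,"ry":0,"rz":0,"gripper":255},
    {"dx":25,"dy":-35,"dz":0,"rx":0,"ry":0,"rz":0,"gripper":255},
    {"dx":20,"dy":-28,"dz":0,"rx":0,"ry":0,"rz":0,"gripper":255},
    {"dx":11,"dy":-15,"dz":0,"rx":0,"ry":0,"rz":0,"gripper":255},
  ],
)

```text
t: 5.8
ee_pos: [0.648, 0.1552, 0.1994]
orientation: [[1.0, 0.003, -0.002], [0.003, -1.0, 0.001], [-0.002, -0.001, -1.0]]
ft_force: [0.5, 0.6, 0.4]
grip_width: 0.404
gripper_force: 25.0
```

Request:
apply_moves(
  motion=[
    {"dx":0,"dy":0,"dz":25,"rx":0,"ry":0,"rz":0,"gripper":255},
    {"dx":0,"dy":0,"dz":25,"rx":0,"ry":0,"rz":0,"gripper":255},
    {"dx":0,"dy":0,"dz":0,"rx":0,"ry":0,"rz":0,"gripper":255},
    {"dx":0,"dy":0,"dz":0,"rx":0,"ry":0,"rz":0,"gripper":255},
  ],
)

```text
t: 6.2
ee_pos: [0.6472, 0.1514, 0.1506]
orientation: [[1.0, -0.001, -0.002], [-0.001, -1.0, -0.001], [-0.002, 0.001, -1.0]]
ft_force: [0.2, -0.2, 0.8]
grip_width: 0.401
gripper_force: 25.1
```

```bash
cat > look.py <<'E'
"""look.py n R [jar|lid] z : wrist view; fit rim (blue) or lid disc nearest above the tool, offsets in tool frame"""
import sys,pickle
from workcell import robot
from h import *
def look(n,R,shrink=.0015,view=False):
    s=robot.state();p=robot.camera_params("wrist");im=robot.get_image("wrist")[:,:,::-1].copy()
    cv2.imwrite(f"pics/{n}.png",im);pickle.dump(p,open(f"{n}.pkl","wb"))
    print("t",round(s['t'],2),"tcp",s['ee_pos'].round(4),"grip",round(s['grip_width'],3))
    h=cv2.cvtColor(im,cv2.COLOR_BGR2HSV)
    m=(h[...,0]>95)&(h[...,0]<118)&(h[...,1]>75)
    for k in cnts(m,150):
        xy,c=toplane(k[:,0],p,.05);f,e=fitc(xy,R-shrink,c)
        if np.hypot(*(f-s['ee_pos'][:2]))<.06: print("jar",f.round(4),"res",round(e,2),cv2.boundingRect(k),"jar-tcp mm",((f+[0,.0018]-s['ee_pos'][:2])*1000).round(1))
if __name__=="__main__": look(sys.argv[1],float(sys.argv[2]))
E
python3 look.py w5 .017
```

```text
t 6.2 tcp [0.6472 0.1514 0.1506] grip 0.401
jar [0.6486 0.1509] res 0.21 (284, 161, 45, 54) jar-tcp mm [1.4 1.3]h.py:15: RuntimeWarning: Mean of empty slice.
  return m,np.abs(r.fun).mean()*1000
  ret = ret.dtype.type(ret / rcount)
```

View pics/w5.png

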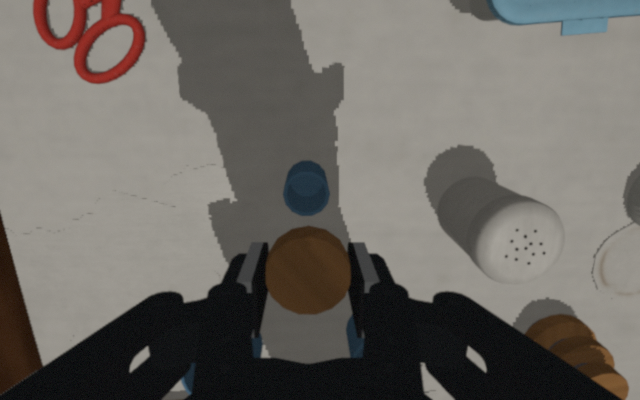

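Request:
apply_moves(
  motion=[
    {"dx":0,"dy":-1,"dz":25,"rx":0,"ry":0,"rz":0,"gripper":255},
    {"dx":0,"dy":0,"dz":25,"rx":0,"ry":0,"rz":0,"gripper":255},
    {"dx":0,"dy":0,"dz":20,"rx":0,"ry":0,"rz":0,"gripper":255},
    {"dx":0,"dy":0,"dz":15,"rx":0,"ry":0,"rz":0,"gripper":255},
    {"dx":0,"dy":0,"dz":10,"rx":0,"ry":0,"rz":0,"gripper":255},
    {"dx":0,"dy":0,"dz":5,"rx":0,"ry":0,"rz":0,"gripper":255},
    {"dx":0,"dy":0,"dz":0,"rx":0,"ry":0,"rz":0,"gripper":255},
    {"dx":0,"dy":0,"dz":0,"rx":0,"ry":0,"rz":0,"gripper":255},
  ],
)

```text
t: 7.05
ee_pos: [0.6483, 0.1527, 0.0522]
orientation: [[1.0, -0.001, 0.001], [-0.001, -1.0, 0.0], [0.001, -0.0, -1.0]]
ft_force: [-0.4, 0.8, -0.3]
grip_width: 0.407
gripper_force: 25.1
```

Request:
apply_moves(
  motion=[
    {"dx":0,"dy":0,"dz":1.5,"rx":0,"ry":0,"rz":0,"gripper":255},
    {"dx":0,"dy":0,"dz":1,"rx":0,"ry":0,"rz":0,"gripper":255},
    {"dx":0,"dy":0,"dz":0,"rx":0,"ry":0,"rz":0,"gripper":255},
    {"dx":0,"dy":0,"dz":0,"rx":0,"ry":0,"rz":0,"gripper":255},
  ],
)

```text
t: 7.45
ee_pos: [0.6483, 0.1529, 0.0493]
orientation: [[1.0, -0.0, 0.001], [-0.0, -1.0, 0.0], [0.001, -0.0, -1.0]]
ft_force: [0.6, -0.2, 3.0]
grip_width: 0.407
gripper_force: 25.3
```

Request:
apply_moves(
  motion=[
    {"dx":0,"dy":0,"dz":0,"rx":0,"ry":0,"rz":0,"gripper":110},
    {"dx":0,"dy":0,"dz":0,"rx":0,"ry":0,"rz":0,"gripper":60},
    {"dx":0,"dy":0,"dz":0,"rx":0,"ry":0,"rz":0,"gripper":60},
    {"dx":0,"dy":0,"dz":-25,"rx":0,"ry":0,"rz":0,"gripper":60},
    {"dx":0,"dy":0,"dz":-40,"rx":0,"ry":0,"rz":0,"gripper":60},
    {"dx":0,"dy":0,"dz":-40,"rx":0,"ry":0,"rz":0,"gripper":60},
    {"dx":0,"dy":0,"dz":-30,"rx":0,"ry":0,"rz":0,"gripper":60},
    {"dx":0,"dy":0,"dz":0,"rx":0,"ry":0,"rz":0,"gripper":60},
  ],
)

```text
t: 8.25
ee_pos: [0.6499, 0.1532, 0.1887]
orientation: [[1.0, -0.001, 0.007], [-0.001, -1.0, 0.002], [0.007, -0.002, -1.0]]
ft_force: [-0.6, -1.3, -0.5]
grip_width: 0.763
gripper_force: 0.0
```

```bash
python3 look.py w6 .017 2>/dev/null
python3 - <<'E'
from h import *; import pickle
# tiny disc seen on the jar, and small lid disc in w4: brown silhouettes
im=cv2.imread("pics/w6.png")[100:300,200:420];im2=cv2.imread("pics/w4.png")[120:230,250:371]
cv2.imwrite("pics/c3.png",np.hstack([cv2.resize(im,(440,400)),cv2.resize(im2,(350,400))]))
E
```

```text
t 8.25 tcp [0.6499 0.1532 0.1887] grip 0.763
jar [0.68  0.151] res 3.33 (293, 159, 32, 13) jar-tcp mm [30.1 -0.4]
```

View pics/c3.png

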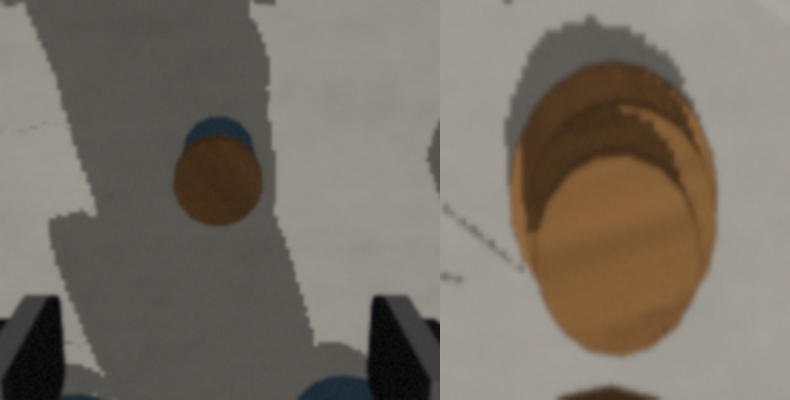

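The tiny lid sits squarely on its jar. I'll automate the lid-disc fit and test it on earlier frames.

```bash
cat >> h.py <<'E'
def lidfit(im,p,R,z,seed,cut=.35):
    h=cv2.cvtColor(im,cv2.COLOR_BGR2HSV)
    m=(h[...,0]>5)&(h[...,0]<20)&(h[...,1]>110)
    for k in cnts(m,150):
        if cv2.pointPolygonTest(k,seed,False)>0:
            xy,c=toplane(k[:,0],p,z); far=xy.mean(0)-c[:2]; far/=np.linalg.norm(far)
            i=(xy@far).argmax(); c0=xy[i]-R*far
            for _ in range(6):
                q=xy[((xy-c0)@far>cut*R)]
                r=least_squares(lambda a:np.hypot(*(q-a).T)-R,c0,loss="soft_l1",f_scale=.001); c0=r.x
            return (c0+[0,.0018]).round(4),round(np.abs(r.fun).mean()*1000,2),cv2.boundingRect(k)
E
python3 - <<'E'
from h import *;import pickle
for n,R,z,s in(("w2",.018,.096,(306,166)),("w3",.018,.096,(301,247)),("w4",.0235,.072,(312,190))):
    print(n,lidfit(cv2.imread(f"pics/{n}.png"),pickle.load(open(n+".pkl","rb")),R,z,s))
E
```

```text
w2 (array([ 0.4848, -0.0889]), np.float64(0.72), (281, 129, 50, 54))
w3 (array([ 0.4862, -0.0875]), np.float64(0.31), (255, 149, 101, 135))
w4 (array([ 0.4852, -0.0889]), np.float64(0.27), (274, 138, 71, 79))
```

Request:
apply_moves(
  motion=[
    {"dx":-11,"dy":15,"dz":0,"rx":0,"ry":0,"rz":0,"gripper":60},
    {"dx":-20,"dy":30,"dz":0,"rx":0,"ry":0,"rz":0,"gripper":60},
    {"dx":-25,"dy":35,"dz":0,"rx":0,"ry":0,"rz":0,"gripper":60},
    {"dx":-25,"dy":40,"dz":0,"rx":0,"ry":0,"rz":0,"gripper":60},
    {"dx":-25,"dy":40,"dz":0,"rx":0,"ry":0,"rz":0,"gripper":60},
    {"dx":-25,"dy":35,"dz":0,"rx":0,"ry":0,"rz":0,"gripper":60},
    {"dx":-20,"dy":30,"dz":0,"rx":0,"ry":0,"rz":0,"gripper":60},
    {"dx":-11,"dy":15,"dz":0,"rx":0,"ry":0,"rz":0,"gripper":60},
  ],
)

```text
t: 9.1
ee_pos: [0.4826, -0.0904, 0.1826]
orientation: [[1.0, -0.004, -0.003], [-0.004, -1.0, -0.001], [-0.003, 0.001, -1.0]]
ft_force: [0.3, -0.2, 0.2]
grip_width: 0.764
gripper_force: 0.0
```

Request:
apply_moves(
  motion=[
    {"dx":0,"dy":0,"dz":30,"rx":0,"ry":0,"rz":0,"gripper":60},
    {"dx":0,"dy":0,"dz":30,"rx":0,"ry":0,"rz":0,"gripper":60},
    {"dx":0,"dy":0,"dz":0,"rx":0,"ry":0,"rz":0,"gripper":60},
    {"dx":0,"dy":0,"dz":0,"rx":0,"ry":0,"rz":0,"gripper":60},
  ],
)

```text
t: 9.5
ee_pos: [0.4849, -0.0871, 0.1233]
orientation: [[1.0, -0.0, -0.003], [-0.0, -1.0, 0.0], [-0.003, -0.0, -1.0]]
ft_force: [-0.6, 0.1, 0.1]
grip_width: 0.767
gripper_force: 0.0
```

```bash
cat > lid.py <<'E'
import sys,pickle
from workcell import robot
from h import *
n,R,z=sys.argv[1],float(sys.argv[2]),float(sys.argv[3])
s=robot.state();p=robot.camera_params("wrist");im=robot.get_image("wrist")[:,:,::-1].copy()
cv2.imwrite(f"pics/{n}.png",im);pickle.dump(p,open(f"{n}.pkl","wb"))
seed=tuple(map(float,sys.argv[4:6])) if len(sys.argv)>4 else None
if seed is None:   # project the point under the tool
    E=p["extrinsics"];X=E[:3,:3]@np.r_[s['ee_pos'][:2],z]+E[:3,3];K=p["intrinsics"];seed=tuple(float(v) for v in (K@(X/X[2]))[:2])
f=lidfit(im,p,R,z,seed)
print("t",round(s['t'],2),"tcp",s['ee_pos'].round(4),"grip",round(s['grip_width'],3),"seed",seed,f, f and ((f[0]-s['ee_pos'][:2])*1000).round(1))
E
python3 lid.py w7 .0235 .072
```

```text
t 9.5 tcp [ 0.4849 -0.0871  0.1233] grip 0.767 seed (304.9496311701762, 218.88530501956603) (array([ 0.485 , -0.0888]), np.float64(0.3), (263, 146, 93, 111)) [ 0.1 -1.7]
```

Request:
apply_moves(
  motion=[
    {"dx":0,"dy":1.7,"dz":25,"rx":0,"ry":0,"rz":0,"gripper":60},
    {"dx":0,"dy":0,"dz":25,"rx":0,"ry":0,"rz":0,"gripper":60},
    {"dx":0,"dy":0,"dz":10,"rx":0,"ry":0,"rz":0,"gripper":60},
    {"dx":0,"dy":0,"dz":6.5,"rx":0,"ry":0,"rz":0,"gripper":60},
    {"dx":0,"dy":0,"dz":0,"rx":0,"ry":0,"rz":0,"gripper":90},
    {"dx":0,"dy":0,"dz":0,"rx":0,"ry":0,"rz":0,"gripper":130},
    {"dx":0,"dy":0,"dz":0,"rx":0,"ry":0,"rz":0,"gripper":255},
    {"dx":0,"dy":0,"dz":0,"rx":0,"ry":0,"rz":0,"gripper":255},
  ],
  squeeze=25,
)

```text
t: 10.35
ee_pos: [0.4863, -0.0891, 0.0582]
orientation: [[1.0, -0.001, 0.002], [-0.001, -1.0, -0.0], [0.002, 0.0, -1.0]]
ft_force: [-1.3, 0.5, 7.7]
grip_width: 0.532
gripper_force: 26.3
```

Request:
apply_moves(
  motion=[
    {"dx":0,"dy":0,"dz":0,"rx":0,"ry":0,"rz":0,"gripper":255},
    {"dx":0,"dy":0,"dz":-10,"rx":0,"ry":0,"rz":0,"gripper":255},
    {"dx":0,"dy":0,"dz":-20,"rx":0,"ry":0,"rz":0,"gripper":255},
    {"dx":0,"dy":0,"dz":-30,"rx":0,"ry":0,"rz":0,"gripper":255},
    {"dx":0,"dy":0,"dz":-40,"rx":0,"ry":0,"rz":0,"gripper":255},
    {"dx":0,"dy":0,"dz":0,"rx":0,"ry":0,"rz":0,"gripper":255},
    {"dx":0,"dy":0,"dz":0,"rx":0,"ry":0,"rz":0,"gripper":255},
  ],
)

```text
t: 11.05
ee_pos: [0.4861, -0.0892, 0.1587]
orientation: [[1.0, -0.001, 0.003], [-0.001, -1.0, -0.0], [0.003, 0.0, -1.0]]
ft_force: [-0.2, -0.2, -0.1]
grip_width: 0.531
gripper_force: 25.8
```

```bash
python3 lid.py w8 .029 .048
python3 - <<'E'
from h import *;import pickle
im=cv2.imread("pics/w8.png");p=pickle.load(open("w8.pkl","rb"))
print("held, at top height", lidfit(im,p,.0235,.1555+.015,(308,265)))
E
```

```text
t 11.05 tcp [ 0.4861 -0.0892  0.1587] grip 0.531 seed (305.3532042818236, 192.81902432391828) (array([ 0.3986, -0.0887]), np.float64(2.41), (251, 143, 114, 183)) [-87.5   0.5]
held, at top height (array([ 0.4835, -0.0889]), np.float64(0.19), (251, 143, 114, 183))
```

Request:
apply_moves(
  motion=[
    {"dx":1.5,"dy":15,"dz":0,"rx":0,"ry":0,"rz":0,"gripper":255},
    {"dx":1,"dy":30,"dz":0,"rx":0,"ry":0,"rz":0,"gripper":255},
    {"dx":2,"dy":35,"dz":0,"rx":0,"ry":0,"rz":0,"gripper":255},
    {"dx":2,"dy":35,"dz":0,"rx":0,"ry":0,"rz":0,"gripper":255},
    {"dx":2,"dy":20,"dz":0,"rx":0,"ry":0,"rz":0,"gripper":255},
    {"dx":0,"dy":12,"dz":0,"rx":0,"ry":0,"rz":0,"gripper":255},
    {"dx":0,"dy":0,"dz":0,"rx":0,"ry":0,"rz":0,"gripper":255},
    {"dx":0,"dy":0,"dz":0,"rx":0,"ry":0,"rz":0,"gripper":255},
  ],
)

```text
t: 11.9
ee_pos: [0.4938, -0.2347, 0.1567]
orientation: [[1.0, 0.0, -0.001], [0.0, -1.0, 0.001], [-0.001, -0.001, -1.0]]
ft_force: [0.4, 0.2, -0.9]
grip_width: 0.534
gripper_force: 25.8
```

```bash
python3 look.py w9 .0225 2>/dev/null
python3 - <<'E'
from h import *;import pickle
from workcell import robot
z=robot.state()['ee_pos'][2]
im=cv2.imread("pics/w9.png");p=pickle.load(open("w9.pkl","rb"))
print("held", lidfit(im,p,.0235,z+.0138,(308,275)))
p=pickle.load(open("w4.pkl","rb"));print("w4 tiny held (tcp .4868 -.0864)",lidfit(cv2.imread("pics/w4.png"),p,.018,.2167,(308,275)))
E
```

```text
t 11.9 tcp [ 0.4938 -0.2347  0.1567] grip 0.534
jar [ 0.4949 -0.24  ] res 1.57 (284, 157, 58, 62) jar-tcp mm [ 1.1 -3.5]
held (array([ 0.4907, -0.2314]), np.float64(2.9), (245, 217, 120, 115))
w4 tiny held (tcp .4868 -.0864) (array([ 0.4865, -0.0861]), np.float64(0.25), (264, 227, 92, 87))
```

View pics/w9.png

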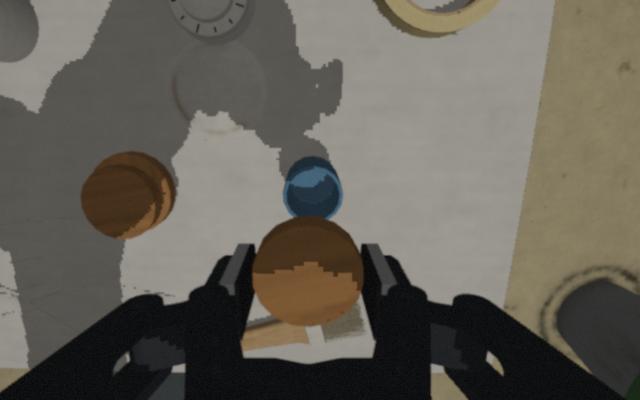

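The jar rim is centred at about (313,192) and the held lid at (308,271). The jar is about 3.4 mm to -y and already lined up in x, so I shift and lower.

Request:
apply_moves(
  motion=[
    {"dx":0,"dy":3.4,"dz":15,"rx":0,"ry":0,"rz":0,"gripper":255},
    {"dx":0,"dy":0,"dz":25,"rx":0,"ry":0,"rz":0,"gripper":255},
    {"dx":0,"dy":0,"dz":25,"rx":0,"ry":0,"rz":0,"gripper":255},
    {"dx":0,"dy":0,"dz":15,"rx":0,"ry":0,"rz":0,"gripper":255},
    {"dx":0,"dy":0,"dz":15,"rx":0,"ry":0,"rz":0,"gripper":255},
    {"dx":0,"dy":0,"dz":8,"rx":0,"ry":0,"rz":0,"gripper":255},
    {"dx":0,"dy":0,"dz":0,"rx":0,"ry":0,"rz":0,"gripper":255},
    {"dx":0,"dy":0,"dz":0,"rx":0,"ry":0,"rz":0,"gripper":255},
  ],
)

```text
t: 12.75
ee_pos: [0.4944, -0.2389, 0.0547]
orientation: [[1.0, 0.0, 0.0], [0.0, -1.0, 0.0], [0.0, -0.0, -1.0]]
ft_force: [0.1, -0.6, -0.4]
grip_width: 0.539
gripper_force: 25.8
```

Request:
apply_moves(
  motion=[
    {"dx":0,"dy":0,"dz":1,"rx":0,"ry":0,"rz":0,"gripper":255},
    {"dx":0,"dy":0,"dz":0.5,"rx":0,"ry":0,"rz":0,"gripper":255},
    {"dx":0,"dy":0,"dz":0,"rx":0,"ry":0,"rz":0,"gripper":255},
    {"dx":0,"dy":0,"dz":0,"rx":0,"ry":0,"rz":0,"gripper":255},
  ],
)

```text
t: 13.15
ee_pos: [0.4941, -0.2395, 0.0531]
orientation: [[1.0, -0.001, 0.0], [-0.001, -1.0, -0.0], [0.0, 0.0, -1.0]]
ft_force: [0.1, 0.6, -0.9]
grip_width: 0.535
gripper_force: 25.8
```

Request:
apply_moves(
  motion=[
    {"dx":0,"dy":0,"dz":1,"rx":0,"ry":0,"rz":0,"gripper":255},
    {"dx":0,"dy":0,"dz":1,"rx":0,"ry":0,"rz":0,"gripper":255},
    {"dx":0,"dy":0,"dz":0.5,"rx":0,"ry":0,"rz":0,"gripper":255},
    {"dx":0,"dy":0,"dz":0,"rx":0,"ry":0,"rz":0,"gripper":255},
    {"dx":0,"dy":0,"dz":0,"rx":0,"ry":0,"rz":0,"gripper":255},
  ],
)

```text
t: 13.65
ee_pos: [0.4942, -0.2393, 0.0503]
orientation: [[1.0, -0.0, 0.0], [-0.0, -1.0, 0.0], [0.0, -0.0, -1.0]]
ft_force: [1.2, 1.4, 0.6]
grip_width: 0.53
gripper_force: 25.9
```

Nearly at seat. I go down a little more to feel contact.

Request:
apply_moves(
  motion=[
    {"dx":0,"dy":0,"dz":0.8,"rx":0,"ry":0,"rz":0,"gripper":255},
    {"dx":0,"dy":0,"dz":0,"rx":0,"ry":0,"rz":0,"gripper":255},
    {"dx":0,"dy":0,"dz":0,"rx":0,"ry":0,"rz":0,"gripper":255},
  ],
)

```text
t: 13.95
ee_pos: [0.4944, -0.2393, 0.0502]
orientation: [[1.0, -0.0, 0.001], [-0.0, -1.0, -0.0], [0.001, 0.0, -1.0]]
ft_force: [-1.4, 2.3, 10.8]
grip_width: 0.534
gripper_force: 26.8
```

Request:
apply_moves(
  motion=[
    {"dx":0,"dy":0,"dz":0,"rx":0,"ry":0,"rz":0,"gripper":90},
    {"dx":0,"dy":0,"dz":0,"rx":0,"ry":0,"rz":0,"gripper":40},
    {"dx":0,"dy":0,"dz":0,"rx":0,"ry":0,"rz":0,"gripper":20},
    {"dx":0,"dy":0,"dz":-15,"rx":0,"ry":0,"rz":0,"gripper":0},
    {"dx":0,"dy":0,"dz":-40,"rx":0,"ry":0,"rz":0,"gripper":0},
    {"dx":0,"dy":0,"dz":-25,"rx":0,"ry":0,"rz":0,"gripper":0},
    {"dx":0,"dy":-10,"dz":0,"rx":0,"ry":0,"rz":0,"gripper":0},
    {"dx":-2,"dy":-25,"dz":0,"rx":0,"ry":0,"rz":0,"gripper":0},
  ],
)

```text
t: 14.75
ee_pos: [0.4922, -0.2062, 0.1298]
orientation: [[1.0, -0.004, 0.002], [-0.004, -1.0, -0.002], [0.002, 0.002, -1.0]]
ft_force: [0.0, -0.2, -0.1]
grip_width: 1.0
gripper_force: 0.0
```

Request:
apply_moves(
  motion=[
    {"dx":-2,"dy":-35,"dz":0,"rx":0,"ry":0,"rz":0,"gripper":0},
    {"dx":-2,"dy":-35,"dz":0,"rx":0,"ry":0,"rz":0,"gripper":0},
    {"dx":-2,"dy":-30,"dz":0,"rx":0,"ry":0,"rz":0,"gripper":0},
    {"dx":0,"dy":-15,"dz":0,"rx":0,"ry":0,"rz":0,"gripper":0},
    {"dx":0,"dy":0,"dz":0,"rx":0,"ry":0,"rz":0,"gripper":0},
    {"dx":0,"dy":0,"dz":0,"rx":0,"ry":0,"rz":0,"gripper":0},
  ],
)

```text
t: 15.35
ee_pos: [0.4859, -0.0897, 0.1291]
orientation: [[1.0, -0.0, -0.001], [-0.0, -1.0, -0.0], [-0.001, 0.0, -1.0]]
ft_force: [0.5, 0.1, 0.6]
grip_width: 0.999
gripper_force: 0.0
```

```bash
python3 lid.py w10 .029 .048
python3 - <<'E'
from h import *;import pickle
im=cv2.imread("pics/w10.png");p=pickle.load(open("w10.pkl","rb"))
print("small on jar",lidfit(im,p,.0235,.064,(540,190)))
E
```

```text
t 15.35 tcp [ 0.4859 -0.0897  0.1291] grip 0.999 seed (305.1940638121926, 204.0211372135738) (array([ 0.487 , -0.0904]), np.float64(0.33), (261, 146, 90, 98)) [ 1.1 -0.7]
small on jar (array([ 0.4924, -0.2372]), np.float64(0.37), (499, 164, 81, 72))
```

View pics/w10.png

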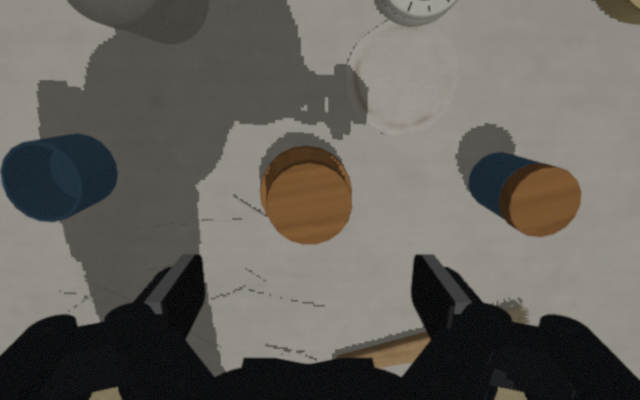

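The small lid sits flat on its jar at (540,200), and the medium lid is clear at (308,202). Now I pick the medium lid.

Request:
apply_moves(
  motion=[
    {"dx":1,"dy":0.7,"dz":25,"rx":0,"ry":0,"rz":0,"gripper":0},
    {"dx":0,"dy":0,"dz":30,"rx":0,"ry":0,"rz":0,"gripper":0},
    {"dx":0,"dy":0,"dz":25,"rx":0,"ry":0,"rz":0,"gripper":0},
    {"dx":0,"dy":0,"dz":12,"rx":0,"ry":0,"rz":0,"gripper":0},
    {"dx":0,"dy":0,"dz":5,"rx":0,"ry":0,"rz":0,"gripper":30},
    {"dx":0,"dy":0,"dz":0,"rx":0,"ry":0,"rz":0,"gripper":60},
    {"dx":0,"dy":0,"dz":0,"rx":0,"ry":0,"rz":0,"gripper":90},
    {"dx":0,"dy":0,"dz":0,"rx":0,"ry":0,"rz":0,"gripper":255},
  ],
  squeeze=25,
)

```text
t: 16.2
ee_pos: [0.4878, -0.0904, 0.0335]
orientation: [[1.0, -0.001, 0.002], [-0.001, -1.0, -0.0], [0.002, 0.0, -1.0]]
ft_force: [-0.4, 0.2, -0.6]
grip_width: 0.658
gripper_force: 26.7
```

Request:
apply_moves(
  motion=[
    {"dx":0,"dy":0,"dz":0,"rx":0,"ry":0,"rz":0,"gripper":255},
    {"dx":0,"dy":0,"dz":0,"rx":0,"ry":0,"rz":0,"gripper":255},
  ],
)

```text
t: 16.4
ee_pos: [0.4877, -0.0903, 0.0333]
orientation: [[1.0, -0.001, 0.002], [-0.001, -1.0, -0.0], [0.002, 0.0, -1.0]]
ft_force: [-0.7, -1.2, 7.1]
grip_width: 0.662
gripper_force: 27.3
```

Request:
apply_moves(
  motion=[
    {"dx":0,"dy":0,"dz":-10,"rx":0,"ry":0,"rz":0,"gripper":255},
    {"dx":0,"dy":0,"dz":-25,"rx":0,"ry":0,"rz":0,"gripper":255},
    {"dx":0,"dy":0,"dz":-40,"rx":0,"ry":0,"rz":0,"gripper":255},
    {"dx":0,"dy":0,"dz":-40,"rx":0,"ry":0,"rz":0,"gripper":255},
    {"dx":0,"dy":0,"dz":-25,"rx":0,"ry":0,"rz":0,"gripper":255},
    {"dx":0,"dy":0,"dz":-5,"rx":0,"ry":0,"rz":0,"gripper":255},
  ],
)

```text
t: 17.0
ee_pos: [0.4885, -0.0902, 0.1812]
orientation: [[1.0, -0.001, 0.006], [-0.001, -1.0, -0.001], [0.006, 0.001, -1.0]]
ft_force: [-0.5, -0.8, -0.0]
grip_width: 0.66
gripper_force: 27.0
```

Request:
apply_moves(
  motion=[
    {"dx":1,"dy":-12,"dz":-15,"rx":0,"ry":0,"rz":0,"gripper":255},
    {"dx":2,"dy":-25,"dz":-25,"rx":0,"ry":0,"rz":0,"gripper":255},
    {"dx":3,"dy":-35,"dz":-25,"rx":0,"ry":0,"rz":0,"gripper":255},
    {"dx":3,"dy":-40,"dz":-10,"rx":0,"ry":0,"rz":0,"gripper":255},
    {"dx":2,"dy":-35,"dz":0,"rx":0,"ry":0,"rz":0,"gripper":255},
    {"dx":2,"dy":-20,"dz":0,"rx":0,"ry":0,"rz":0,"gripper":255},
    {"dx":0,"dy":-10,"dz":0,"rx":0,"ry":0,"rz":0,"gripper":255},
  ],
)

```text
t: 17.7
ee_pos: [0.4997, 0.0891, 0.2522]
orientation: [[1.0, 0.003, -0.001], [0.003, -1.0, 0.0], [-0.001, -0.0, -1.0]]
ft_force: [0.6, -0.2, -1.0]
grip_width: 0.663
gripper_force: 27.0
```

Request:
apply_moves(
  motion=[
    {"dx":0,"dy":0,"dz":0,"rx":0,"ry":0,"rz":0,"gripper":255},
    {"dx":0,"dy":0,"dz":0,"rx":0,"ry":0,"rz":0,"gripper":255},
  ],
)

```text
t: 17.9
ee_pos: [0.5, 0.0855, 0.2522]
orientation: [[1.0, -0.002, -0.001], [-0.002, -1.0, -0.001], [-0.001, 0.001, -1.0]]
ft_force: [0.1, -1.3, -0.7]
grip_width: 0.661
gripper_force: 27.0
```

```bash
python3 look.py w11 .028 2>/dev/null
python3 - <<'E'
from h import *;import pickle
from workcell import robot
z=robot.state()['ee_pos'][2]
im=cv2.imread("pics/w11.png");p=pickle.load(open("w11.pkl","rb"))
print("held", lidfit(im,p,.029,z+.0147,(308,270)))
E
```

```text
t 17.9 tcp [0.5    0.0855 0.2522] grip 0.661
jar [0.5016 0.0853] res 0.24 (279, 136, 54, 57) jar-tcp mm [1.6 1.6]
held (array([0.4993, 0.0857]), np.float64(0.37), (237, 203, 142, 134))
```

Request:
apply_moves(
  motion=[
    {"dx":2,"dy":-1.5,"dz":20,"rx":0,"ry":0,"rz":0,"gripper":255},
    {"dx":0,"dy":0,"dz":35,"rx":0,"ry":0,"rz":0,"gripper":255},
    {"dx":0,"dy":0,"dz":40,"rx":0,"ry":0,"rz":0,"gripper":255},
    {"dx":0,"dy":0,"dz":40,"rx":0,"ry":0,"rz":0,"gripper":255},
    {"dx":0,"dy":0,"dz":30,"rx":0,"ry":0,"rz":0,"gripper":255},
    {"dx":0,"dy":0,"dz":15,"rx":0,"ry":0,"rz":0,"gripper":255},
    {"dx":0,"dy":0,"dz":8,"rx":0,"ry":0,"rz":0,"gripper":255},
    {"dx":0,"dy":0,"dz":0,"rx":0,"ry":0,"rz":0,"gripper":255},
  ],
)

```text
t: 18.75
ee_pos: [0.5019, 0.0872, 0.0638]
orientation: [[1.0, -0.002, -0.001], [-0.002, -1.0, -0.001], [-0.001, 0.001, -1.0]]
ft_force: [0.4, 0.2, -1.7]
grip_width: 0.662
gripper_force: 26.9
```

Request:
apply_moves(
  motion=[
    {"dx":0,"dy":0,"dz":5,"rx":0,"ry":0,"rz":0,"gripper":255},
    {"dx":0,"dy":0,"dz":4,"rx":0,"ry":0,"rz":0,"gripper":255},
    {"dx":0,"dy":0,"dz":2,"rx":0,"ry":0,"rz":0,"gripper":255},
    {"dx":0,"dy":0,"dz":0,"rx":0,"ry":0,"rz":0,"gripper":255},
    {"dx":0,"dy":0,"dz":0,"rx":0,"ry":0,"rz":0,"gripper":255},
  ],
)

```text
t: 19.25
ee_pos: [0.5024, 0.0884, 0.0537]
orientation: [[1.0, -0.0, 0.0], [-0.0, -1.0, 0.0], [0.0, -0.0, -1.0]]
ft_force: [1.2, -0.2, 0.1]
grip_width: 0.657
gripper_force: 27.0
```

Request:
apply_moves(
  motion=[
    {"dx":0,"dy":1,"dz":2,"rx":0,"ry":0,"rz":0,"gripper":255},
    {"dx":0,"dy":0,"dz":1.5,"rx":0,"ry":0,"rz":0,"gripper":255},
    {"dx":0,"dy":0,"dz":1,"rx":0,"ry":0,"rz":0,"gripper":255},
    {"dx":0,"dy":0,"dz":0,"rx":0,"ry":0,"rz":0,"gripper":255},
    {"dx":0,"dy":0,"dz":0,"rx":0,"ry":0,"rz":0,"gripper":255},
  ],
)

```text
t: 19.75
ee_pos: [0.5023, 0.0873, 0.0493]
orientation: [[1.0, -0.001, 0.0], [-0.001, -1.0, -0.0], [0.0, 0.0, -1.0]]
ft_force: [-1.7, -1.3, 5.5]
grip_width: 0.657
gripper_force: 27.5
```

Request:
apply_moves(
  motion=[
    {"dx":0,"dy":0,"dz":0,"rx":0,"ry":0,"rz":0,"gripper":60},
    {"dx":0,"dy":0,"dz":0,"rx":0,"ry":0,"rz":0,"gripper":20},
    {"dx":0,"dy":0,"dz":0,"rx":0,"ry":0,"rz":0,"gripper":0},
    {"dx":0,"dy":0,"dz":-15,"rx":0,"ry":0,"rz":0,"gripper":0},
    {"dx":0,"dy":0,"dz":-40,"rx":0,"ry":0,"rz":0,"gripper":0},
    {"dx":0,"dy":0,"dz":-25,"rx":0,"ry":0,"rz":0,"gripper":0},
    {"dx":0,"dy":10,"dz":0,"rx":0,"ry":0,"rz":0,"gripper":0},
    {"dx":-2,"dy":25,"dz":0,"rx":0,"ry":0,"rz":0,"gripper":0},
  ],
)

```text
t: 20.55
ee_pos: [0.5009, 0.054, 0.1295]
orientation: [[1.0, 0.003, 0.002], [0.003, -1.0, 0.001], [0.002, -0.001, -1.0]]
ft_force: [0.9, 0.1, 0.3]
grip_width: 0.998
gripper_force: 0.0
```

Request:
apply_moves(
  motion=[
    {"dx":-3,"dy":35,"dz":0,"rx":0,"ry":0,"rz":0,"gripper":0},
    {"dx":-3,"dy":40,"dz":0,"rx":0,"ry":0,"rz":0,"gripper":0},
    {"dx":-3,"dy":35,"dz":0,"rx":0,"ry":0,"rz":0,"gripper":0},
    {"dx":-3,"dy":20,"dz":0,"rx":0,"ry":0,"rz":0,"gripper":0},
    {"dx":0,"dy":12,"dz":0,"rx":0,"ry":0,"rz":0,"gripper":0},
    {"dx":0,"dy":0,"dz":0,"rx":0,"ry":0,"rz":0,"gripper":0},
    {"dx":0,"dy":0,"dz":0,"rx":0,"ry":0,"rz":0,"gripper":0},
  ],
)

```text
t: 21.25
ee_pos: [0.4883, -0.0886, 0.1287]
orientation: [[1.0, 0.0, -0.0], [0.0, -1.0, 0.001], [-0.0, -0.001, -1.0]]
ft_force: [0.1, -0.2, -0.7]
grip_width: 1.0
gripper_force: 0.0
```

```bash
python3 lid.py w12 .034 .024
python3 - <<'E'
from h import *;import pickle
im=cv2.imread("pics/w12.png");p=pickle.load(open("w12.pkl","rb"))
print("medium on jar",lidfit(im,p,.029,.064,(50,195)))
print("small on jar",lidfit(im,p,.0235,.064,(540,195)))
E
```

```text
t 21.25 tcp [ 0.4883 -0.0886  0.1287] grip 1.0 seed (305.48067366299904, 194.57363527979393) (array([ 0.4883, -0.088 ]), np.float64(0.35), (262, 150, 91, 89)) [0.  0.6]
medium on jar (array([0.4984, 0.0791]), np.float64(2.23), (0, 146, 84, 89))
small on jar (array([ 0.4925, -0.2373]), np.float64(0.33), (501, 168, 81, 72))
```

Request:
apply_moves(
  motion=[
    {"dx":0,"dy":-0.6,"dz":25,"rx":0,"ry":0,"rz":0,"gripper":0},
    {"dx":0,"dy":0,"dz":35,"rx":0,"ry":0,"rz":0,"gripper":0},
    {"dx":0,"dy":0,"dz":30,"rx":0,"ry":0,"rz":0,"gripper":0},
    {"dx":0,"dy":0,"dz":20,"rx":0,"ry":0,"rz":0,"gripper":0},
    {"dx":0,"dy":0,"dz":11.5,"rx":0,"ry":0,"rz":0,"gripper":0},
    {"dx":0,"dy":0,"dz":0,"rx":0,"ry":0,"rz":0,"gripper":20},
    {"dx":0,"dy":0,"dz":0,"rx":0,"ry":0,"rz":0,"gripper":45},
    {"dx":0,"dy":0,"dz":0,"rx":0,"ry":0,"rz":0,"gripper":255},
  ],
  squeeze=25,
)

```text
t: 22.1
ee_pos: [0.4889, -0.0888, 0.0086]
orientation: [[1.0, -0.0, 0.002], [-0.0, -1.0, -0.0], [0.002, 0.0, -1.0]]
ft_force: [0.5, 0.1, -0.9]
grip_width: 0.778
gripper_force: 28.0
```

Request:
apply_moves(
  motion=[
    {"dx":0,"dy":0,"dz":0,"rx":0,"ry":0,"rz":0,"gripper":255},
    {"dx":0,"dy":0,"dz":0,"rx":0,"ry":0,"rz":0,"gripper":255},
    {"dx":0,"dy":0,"dz":0,"rx":0,"ry":0,"rz":0,"gripper":255},
  ],
)

```text
t: 22.4
ee_pos: [0.4888, -0.089, 0.0084]
orientation: [[1.0, -0.001, 0.002], [-0.001, -1.0, -0.0], [0.002, 0.0, -1.0]]
ft_force: [-0.5, 0.5, 7.3]
grip_width: 0.778
gripper_force: 28.8
```

Request:
apply_moves(
  motion=[
    {"dx":0,"dy":0,"dz":-10,"rx":0,"ry":0,"rz":0,"gripper":255},
    {"dx":0,"dy":0,"dz":-25,"rx":0,"ry":0,"rz":0,"gripper":255},
    {"dx":0,"dy":0,"dz":-40,"rx":0,"ry":0,"rz":0,"gripper":255},
    {"dx":0,"dy":0,"dz":-40,"rx":0,"ry":0,"rz":0,"gripper":255},
    {"dx":0,"dy":0,"dz":-40,"rx":0,"ry":0,"rz":0,"gripper":255},
    {"dx":0,"dy":-15,"dz":-40,"rx":0,"ry":0,"rz":0,"gripper":255},
    {"dx":0,"dy":-25,"dz":-35,"rx":0,"ry":0,"rz":0,"gripper":255},
    {"dx":0,"dy":-35,"dz":-30,"rx":0,"ry":0,"rz":0,"gripper":255},
  ],
)

```text
t: 23.2
ee_pos: [0.4878, -0.0148, 0.2704]
orientation: [[1.0, -0.004, 0.002], [-0.004, -1.0, -0.001], [0.002, 0.001, -1.0]]
ft_force: [1.7, 0.2, -0.3]
grip_width: 0.779
gripper_force: 28.4
```

Request:
apply_moves(
  motion=[
    {"dx":-1,"dy":-40,"dz":-25,"rx":0,"ry":0,"rz":0,"gripper":255},
    {"dx":-1,"dy":-45,"dz":-15,"rx":0,"ry":0,"rz":0,"gripper":255},
    {"dx":-1,"dy":-45,"dz":-10,"rx":0,"ry":0,"rz":0,"gripper":255},
    {"dx":0,"dy":-40,"dz":0,"rx":0,"ry":0,"rz":0,"gripper":255},
    {"dx":0,"dy":-35,"dz":0,"rx":0,"ry":0,"rz":0,"gripper":255},
    {"dx":0,"dy":-25,"dz":0,"rx":0,"ry":0,"rz":0,"gripper":255},
    {"dx":0,"dy":-12,"dz":0,"rx":0,"ry":0,"rz":0,"gripper":255},
    {"dx":0,"dy":0,"dz":0,"rx":0,"ry":0,"rz":0,"gripper":255},
  ],
)

```text
t: 24.0
ee_pos: [0.4847, 0.229, 0.3178]
orientation: [[1.0, 0.002, -0.0], [0.002, -1.0, 0.0], [-0.0, -0.0, -1.0]]
ft_force: [-0.2, -0.4, -0.8]
grip_width: 0.777
gripper_force: 28.4
```

Request:
apply_moves(
  motion=[
    {"dx":0,"dy":0,"dz":0,"rx":0,"ry":0,"rz":0,"gripper":255},
    {"dx":0,"dy":0,"dz":0,"rx":0,"ry":0,"rz":0,"gripper":255},
  ],
)

```text
t: 24.2
ee_pos: [0.4856, 0.226, 0.3176]
orientation: [[1.0, -0.003, 0.0], [-0.003, -1.0, -0.001], [0.0, 0.001, -1.0]]
ft_force: [0.4, 0.2, -0.7]
grip_width: 0.776
gripper_force: 28.4
```

```bash
python3 look.py w13 .033 2>/dev/null
python3 - <<'E'
from h import *;import pickle
from workcell import robot
z=robot.state()['ee_pos'][2]
im=cv2.imread("pics/w13.png");p=pickle.load(open("w13.pkl","rb"))
print("held", lidfit(im,p,.034,z+.0156,(308,270)))
E
```

```text
t 24.2 tcp [0.4856 0.226  0.3176] grip 0.776
jar [0.4856 0.2264] res 0.32 (279, 128, 54, 57) jar-tcp mm [-0.   2.2]
held (array([0.4849, 0.2263]), np.float64(0.27), (225, 192, 166, 156))
```

Request:
apply_moves(
  motion=[
    {"dx":0.5,"dy":-2,"dz":25,"rx":0,"ry":0,"rz":0,"gripper":255},
    {"dx":0,"dy":0,"dz":40,"rx":0,"ry":0,"rz":0,"gripper":255},
    {"dx":0,"dy":0,"dz":45,"rx":0,"ry":0,"rz":0,"gripper":255},
    {"dx":0,"dy":0,"dz":45,"rx":0,"ry":0,"rz":0,"gripper":255},
    {"dx":0,"dy":0,"dz":40,"rx":0,"ry":0,"rz":0,"gripper":255},
    {"dx":0,"dy":0,"dz":30,"rx":0,"ry":0,"rz":0,"gripper":255},
    {"dx":0,"dy":0,"dz":20,"rx":0,"ry":0,"rz":0,"gripper":255},
    {"dx":0,"dy":0,"dz":8,"rx":0,"ry":0,"rz":0,"gripper":255},
  ],
)

```text
t: 25.05
ee_pos: [0.4852, 0.2284, 0.0627]
orientation: [[1.0, -0.002, -0.003], [-0.002, -1.0, -0.002], [-0.003, 0.002, -1.0]]
ft_force: [0.7, -0.2, -0.9]
grip_width: 0.777
gripper_force: 28.4
```

Request:
apply_moves(
  motion=[
    {"dx":0,"dy":0,"dz":0,"rx":0,"ry":0,"rz":0,"gripper":255},
    {"dx":0,"dy":0,"dz":4,"rx":0,"ry":0,"rz":0,"gripper":255},
    {"dx":0,"dy":0,"dz":3,"rx":0,"ry":0,"rz":0,"gripper":255},
    {"dx":0,"dy":0,"dz":0,"rx":0,"ry":0,"rz":0,"gripper":255},
    {"dx":0,"dy":0,"dz":0,"rx":0,"ry":0,"rz":0,"gripper":255},
  ],
)

```text
t: 25.55
ee_pos: [0.4861, 0.2301, 0.058]
orientation: [[1.0, -0.001, 0.001], [-0.001, -1.0, 0.0], [0.001, -0.0, -1.0]]
ft_force: [0.3, -0.7, -0.8]
grip_width: 0.775
gripper_force: 28.4
```

Request:
apply_moves(
  motion=[
    {"dx":0,"dy":1.7,"dz":2,"rx":0,"ry":0,"rz":0,"gripper":255},
    {"dx":0,"dy":0,"dz":3,"rx":0,"ry":0,"rz":0,"gripper":255},
    {"dx":0,"dy":0,"dz":3,"rx":0,"ry":0,"rz":0,"gripper":255},
    {"dx":0,"dy":0,"dz":1.3,"rx":0,"ry":0,"rz":0,"gripper":255},
    {"dx":0,"dy":0,"dz":0,"rx":0,"ry":0,"rz":0,"gripper":255},
    {"dx":0,"dy":0,"dz":0,"rx":0,"ry":0,"rz":0,"gripper":255},
  ],
)

```text
t: 26.15
ee_pos: [0.486, 0.2283, 0.0485]
orientation: [[1.0, -0.001, 0.001], [-0.001, -1.0, 0.0], [0.001, -0.0, -1.0]]
ft_force: [-0.1, -0.7, 5.0]
grip_width: 0.776
gripper_force: 29.0
```

Seated at the predicted height. I release, rise and back away clear for a final check.

Request:
apply_moves(
  motion=[
    {"dx":0,"dy":0,"dz":0,"rx":0,"ry":0,"rz":0,"gripper":30},
    {"dx":0,"dy":0,"dz":0,"rx":0,"ry":0,"rz":0,"gripper":0},
    {"dx":0,"dy":0,"dz":0,"rx":0,"ry":0,"rz":0,"gripper":0},
    {"dx":0,"dy":0,"dz":-15,"rx":0,"ry":0,"rz":0,"gripper":0},
    {"dx":0,"dy":0,"dz":-40,"rx":0,"ry":0,"rz":0,"gripper":0},
    {"dx":0,"dy":0,"dz":-45,"rx":0,"ry":0,"rz":0,"gripper":0},
    {"dx":0,"dy":0,"dz":-45,"rx":0,"ry":0,"rz":0,"gripper":0},
    {"dx":0,"dy":10,"dz":-45,"rx":0,"ry":0,"rz":0,"gripper":0},
  ],
)

```text
t: 26.95
ee_pos: [0.4852, 0.2193, 0.24]
orientation: [[1.0, 0.001, -0.0], [0.001, -1.0, 0.001], [-0.0, -0.001, -1.0]]
ft_force: [1.3, 0.6, -0.1]
grip_width: 0.997
gripper_force: 0.0
```

Request:
apply_moves(
  motion=[
    {"dx":0,"dy":25,"dz":-45,"rx":0,"ry":0,"rz":0,"gripper":0},
    {"dx":0,"dy":40,"dz":-40,"rx":0,"ry":0,"rz":0,"gripper":0},
    {"dx":0,"dy":45,"dz":0,"rx":0,"ry":0,"rz":0,"gripper":0},
    {"dx":0,"dy":45,"dz":0,"rx":0,"ry":0,"rz":0,"gripper":0},
    {"dx":0,"dy":40,"dz":0,"rx":0,"ry":0,"rz":0,"gripper":0},
    {"dx":0,"dy":20,"dz":0,"rx":0,"ry":0,"rz":0,"gripper":0},
    {"dx":0,"dy":0,"dz":0,"rx":0,"ry":0,"rz":0,"gripper":0},
    {"dx":0,"dy":0,"dz":0,"rx":0,"ry":0,"rz":0,"gripper":0},
  ],
)

```text
t: 27.75
ee_pos: [0.4856, 0.0089, 0.3172]
orientation: [[1.0, -0.001, -0.0], [-0.001, -1.0, 0.0], [-0.0, -0.0, -1.0]]
ft_force: [0.3, 0.5, 0.2]
grip_width: 0.998
gripper_force: 0.0
```

Run:
```python
from workcell import robot
from h import *
s=robot.state();print(s['t'],s['ee_pos'],s['ft_force'])
w=robot.get_image("wrist")[:,:,::-1];c=robot.get_image("scene")[:,:,::-1]
cv2.imwrite("pics/end.png",np.vstack([cv2.resize(c[160:330,200:440],(560,396)),cv2.resize(w[:230],(560,201))]))
```

```text
27.75 [0.48557984 0.00893127 0.31720531] [0.30390984 0.47452694 0.15243228]
```

View pics/end.png

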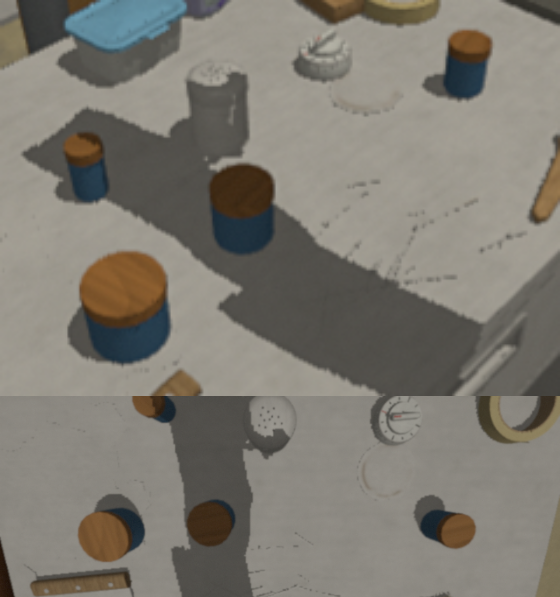

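All four jars are closed with level lids, and the shaker and timer are where they were.

```bash
python3 -c "
from workcell import robot
print(robot.finish_job())"
```

```text
the job is handed in; nothing more can be done
None
```

All four jars are closed with their matching lids, which sat level on the rims in the last pictures. The job is handed in at about 28 s, with the shaker and timer looking undisturbed; no verdict came back.

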